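# Slide the pocket guide back into its tight row

## Task

Put the loose pocket guide back into the book rack on the console, between the two other guides of its own size: they stand almost touching, so first nudge one and then the other apart, with the small book beyond each, gently up against the rack's ends. Slide the guide down into the gap until it stands fully home on the rack's base, upright, spine to the front and in line with its two neighbours, and let go; push and press only lightly, keep all the books upright, and leave everything else on the console where it is.

Things in the scene. Friction and masses are not known exactly. Their poses are not given: they have to be found in the camera images.
- loose_guide_mid (a point): Centre (half-way up) of the loose guide, a rigid, thick grey hardback standing alone on the console top (z = 0.100), left or right of the rack: 60 mm deep along its x (spine at -x), 40 thick along y, 110 high along z; top and bottom edges rounded 2 mm; 0.22 kg. Taken from above across its 60 mm depth. Home on the rack's base board (top at z = 0.110) this point is at z = 0.165.
- left_guide_mid (a point): Centre of an identical guide in the rack, same axes: left (+y) neighbour of the place, 1.5 to 4 mm from the right guide. The row runs along its y. Beyond it: the left small book, a free space, the rack's left end (not measured). Slid along +y it takes the small book along and stops solidly at the end, 5 to 34 mm on. Dragged by its top its foot lags and it tilts; eased up 1 to 2 mm it goes freely.
- right_guide_mid (a point): Centre of the other identical guide in the rack: right (-y) neighbour of the place. Slid along its -y it takes the right small book along and stops solidly at the rack's right end (not measured), 5 to 37 mm on. The slack falls left or right differently each time. With both sides up against the ends the gap is 43 mm, 3 more than the loose guide; with one side left as it was the guide does not fit.
- left_small: Small brown book, 50 mm deep, 90 high, upright between the left guide and the left end of the rack (fixed wooden trough, open front and back, end boards 14 mm thick with tops at z = 0.188); origin at the centre of its underside, axes as the guides'. No book may be pressed against the next with more than 12 N; sliding takes 1 to 3 N, so stop when the force rises by about 5 N.
- right_small: Small black book, 50 mm deep, 86 high, upright between the right guide and the rack's right end; origin at the centre of its underside, axes as the guides'.
- coin_tray: Round stainless coin tray, 110 mm wide, 20 mm high, on the console, on the other side of the rack from the loose guide; origin at the centre of its underside. Stays where it is.
- padlock: Grey plastic padlock lying flat, 44 x 75 x 20 mm with its steel shackle to +x; origin under its body. Stays where it is.
- coaster: Round glass coaster, 96 mm wide, 8.5 mm high; origin at the centre of its underside. Stays where it is.
- key_tag: Silver aluminium key tag with a split ring, 50 x 24 x 4 mm; origin at the centre of its underside. Stays where it is.
- doorstop: Hard silicone doorstop wedge, 95 x 36 mm, 30 mm high at its heel (+x); origin at the centre of its underside. Stays where it is.
Things that resemble listed ones, but are neither listed nor needed, are in the scene too. What is shaped like the part that bears right_guide_mid but brown or yellow is not meant.

How it is judged:
On the way:
1. the two guides in the rack stand apart by at least the loose guide's thickness (horizontal distance between left_guide_mid and right_guide_mid above 0.0795 m and angle between each of left_guide_mid, right_guide_mid's own z axis and vertical below 0.15 rad), for 0.2 s.
At the end, for the whole second after the job is handed in: The loose guide stands on the rack's base between the two others: centre at z 0.161-0.168, all three tilted under 0.06 rad, each neighbour's centre 38-47 mm to its side and within 10 mm front to back, faces parallel within 0.12 rad; small books tilted under 0.15 rad (height (world z) of loose_guide_mid between 0.161 and 0.168 m and angle between each of loose_guide_mid, left_guide_mid, right_guide_mid's own z axis and vertical below 0.06 rad and angle between each of left_small, right_small's own z axis and vertical below 0.15 rad and y of left_guide_mid in the frame of loose_guide_mid between 0.038 and 0.047 m and y of right_guide_mid in the frame of loose_guide_mid between -0.047 and -0.038 m and x of left_guide_mid in the frame of loose_guide_mid between -0.01 and 0.01 m and x of right_guide_mid in the frame of loose_guide_mid between -0.01 and 0.01 m and angle between the y axis of loose_guide_mid and the y axis of left_guide_mid, either way round below 0.12 rad and height (world z) of each of left_guide_mid, right_guide_mid below 0.168 m); the robot touches nothing.
It fails at once if a small book is pressed by its guide with more than 12 N (contact force between left_guide and left_small above 12 N or contact force between right_guide and right_small above 12 N).
It fails at once if the loose guide presses on a neighbour with more than 12 N (contact force between loose_guide and left_guide above 12 N or contact force between loose_guide and right_guide above 12 N).
It fails at once if a book of the row is tipped over (angle between any of left_guide_mid, right_guide_mid, left_small, right_small's own z axis and vertical above 0.5 rad).
It fails at once if something else on the console is moved (distance of any of coin_tray, padlock, coaster, key_tag, doorstop from where it was at the start of the episode above 0.02 m).
It also fails if it takes over 69 s, if anything falls off the work surface, if the arm or the gripper's body presses on something with over 40 N, if the wrist force passes 120 N, or if a joint passes its speed limit or range.

## Robot

A 7-joint arm with a two-finger parallel gripper is mounted at the origin on the work surface. World frame = base frame: x ahead of the robot, y to its left, z up, the work surface at z = 0. Lengths are in m, angles in rad, forces in N, time in s.
With the tool pointing down it reaches from about 0.35 to 0.9 m from the base axis. Payload 7.2 kg.
Tool frame: the origin (TCP) lies on the centre line of the jaws, within the pads' length; the fingertips stand 8 mm ahead of it and the grasp point (between the pads) lies 11 mm behind it; z points along the fingers, y is the line along which they close (so a half turn about z gives the same grasp; the last joint's range is limited). The gripper opens to 88 mm and grips with 3 to 60 N. Pads are 20 mm wide; open, the fingers measure 115 mm over their backs; the gripper's body (75 mm by 178 mm) begins 61 mm behind the grasp point.
Start: joints at [1.155, 0.411, -0.013, 1.596, 0.006, 1.134, -0.082], TCP at [0.213, -0.588, 0.231] pointing down, gripper open.
Joint ranges: [-2.95, 2.95], [-0.29, 1.99], [-1.47, 1.44], [0.14, 2.54], [-1.03, 4.17], [0.13, 1.85], [-2.86, 2.86]. Speed limits (rad/s): [2.39, 2.39, 3.01, 3.01, 3.14, 3.14, 3.14].

## Interface

Orientations are given as [roll, pitch, yaw] about the fixed x, y, z axes, in that order (R = Rz(yaw) Ry(pitch) Rx(roll)).
In Python, from rig import status, get_image, camera_params, ticket gives the robot as it stands. The module is installed in compiled form; this text tells all that it offers.
- The arm moves only by the tool move_arm, never from a script. Its argument "moves" is a list of rows, each an object with "dp": the shift along the world's x, y, z in m, a list of three; "angular": the turn, a rotation vector about the world's x, y, z in rad, a list of three; "fingers": the opening, from 0 (shut) to 1 (fully open). A call has 1 to 20 rows; each row is the pose to reach, as a shift and turn from the pose commanded when the call began; what a row does not reach only later rows make up. A row lasts 1/10 s, in which the tool goes at most 50 mm and 8.59 degrees, less where a joint would pass 70% of its speed; a pose out of reach is approached as far as the arm can. A call with a gripper value outside its range is refused whole. The fingers move at their own pace and stop on an object; the grip force is fixed at half the most. Time passes only in rows, so rows that repeat a pose let the fingers close. It gives the time, the measured TCP pose, the force, the opening and the grip force at its end, in the units of the state.
- status.observe(): the state, without advancing time (a new reading comes with each control period).
- get_image(name): name is "side" or "top" or "wrist"; returns the picture (400x640x3 uint8, red, green, blue); there is no depth.
- camera_params(name): a dict with "fx", "fy", "cx", "cy" (pixels), "distortion" ([k1, k2, p1, p2, k3] as OpenCV has them; the pictures are not rectified), "extrinsics" (4x4, takes a point from camera to world coordinates). Camera axes: x right, y down, z forward; pixel columns grow to the right and rows downward; lengths in m; the calibration is good to about 2 mm. A picture is of the moment at which its call begins: read the wrist's pose just before it. camera_params takes no time and is no camera call; for the wrist camera it gives the pose at the moment of the call.
- ticket.hand_in(): hands the job in; it is judged then, once.
The state is a dict: "clock": time; "joint_positions": joint angles; "dq": joint speeds; "effort": joint torques, N m; "tcp_pos": TCP position; "tcp_rot": TCP orientation; "wrist_force": force on the tool from outside, world axes, zero at the start; "wrist_torque": the same for the moment, N m; "finger_gap": opening from 0.0 (shut) to 1.0 (fully open); "grip_force": force on a finger pad.
Only numpy, scipy, OpenCV 4.12 (cv2) and the standard library are available. Lean on these libraries where they do the work, as an engineer would, in place of code of your own. Each camera call takes 0.05 s, during which the arm holds its last target. There are 200 camera calls.

## Working session

There is one attempt and no reset: what is moved stays moved. The work goes in short steps, Python scripts to look and compute and a tool call to move; the robot and the scene stay as the last step left them, time stands still between calls to the robot, and variables do not carry over. Pictures are saved under pics/ and viewed, at most 10 in all, crops included, and the job is handed in when it is done.

Besides the shell and the picture viewer there is one more tool, called after "Request:" in YAML: its name, and indented under it one key for each argument. move_arm: Moves the arm, as the interface text tells. Its arguments: {"type":"object","properties":{"moves":{"type":"array","items":{"type":"object","properties":{"dp":{"type":"array","items":{"type":"number"}},"angular":{"type":"array","items":{"type":"number"}},"fingers":{"type":"number"}}}}},"required":["moves"]}

```bash
mkdir -p pics; python3 - <<'E'
from rig import status,get_image,camera_params
import cv2,numpy as np
for n in("top","side"):
    im=get_image(n); cv2.imwrite(f"pics/{n}0.png",im[:,:,::-1])
    p=camera_params(n); print(n,{k:np.round(v,4).tolist() for k,v in p.items()})
s=status.observe(); print(s)
E
```

```text
top {'fx': 382.8092, 'fy': 382.8092, 'cx': 321.383, 'cy': 197.3117, 'distortion': [-0.0553, 0.0, 0.0, 0.0, 0.0], 'extrinsics': [[-0.0497, -0.9778, 0.2036, 0.2906], [-0.9988, 0.0489, -0.0088, 0.0039], [-0.0013, -0.2038, -0.979, 1.2579], [0.0, 0.0, 0.0, 1.0]]}
side {'fx': 470.0665, 'fy': 470.0665, 'cx': 323.8363, 'cy': 195.3223, 'distortion': [-0.1326, 0.0, 0.0, 0.0, 0.0], 'extrinsics': [[-0.909, -0.2292, 0.3482, 0.0212], [-0.4168, 0.5074, -0.7542, 1.0341], [-0.0038, -0.8307, -0.5567, 0.8775], [0.0, 0.0, 0.0, 1.0]]}
{'clock': 0.1, 'joint_positions': array([ 1.15480326,  0.41181494, -0.01270321,  1.59692086,  0.00560046,
        1.13431557, -0.08222236]), 'dq': array([-8.59932306e-04, -1.11078645e-03,  1.54279114e-04, -2.76120872e-03,
       -1.49298008e-07,  1.27098388e-03,  3.68054870e-04]), 'effort': array([ 2.85950722e-03, -5.89097929e+01,  6.43696636e-01, -2.91708970e+01,
       -5.37984318e-02,  1.44449886e-02,  1.52740967e-05]), 'tcp_pos': array([ 0.21282833, -0.58718871,  0.22991248]), 'tcp_rot': array([-3.14017335e+00,  1.04288153e-04,  3.47786915e-01]), 'wrist_force': array([-0.24872565,  0.3754712 ,  0.34353216]), 'wrist_torque': array([ 0.01740776, -0.00336292, -0.02038297]), 'grip_force': 0.0, 'finger_gap': 1.000563646737077}
```

View pics/top0.png

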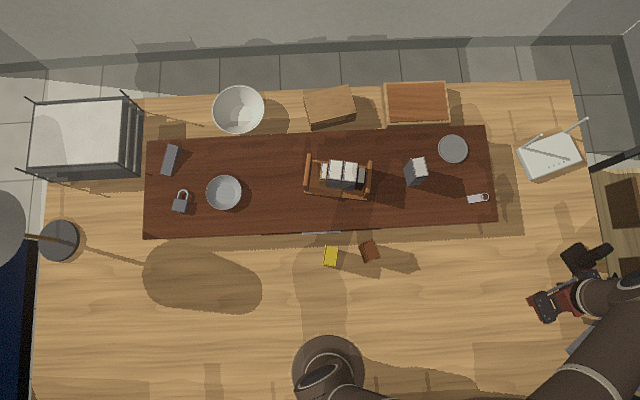

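View pics/side0.png

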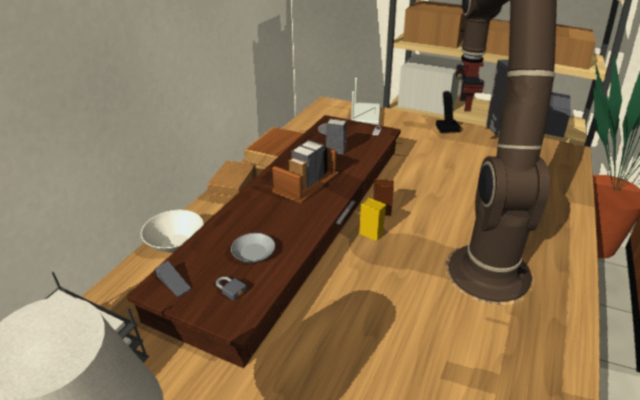

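The top view shows the rack at about (338,175), and what could be taken for the guides:
- the loose grey guide at (416,170)
- the two rack guides at about (336–356,172)
- the yellow block at (331,256) and the brown block at (369,250), which are look-alikes and excluded

The side view agrees. Next is one close crop to check the choice.

```bash
python3 - <<'E'
import cv2,numpy as np
a=cv2.imread("pics/top0.png")[145:205,295:435]; a=cv2.resize(a,None,fx=5.6,fy=5.6,interpolation=cv2.INTER_CUBIC)
b=cv2.imread("pics/side0.png")[110:205,262:362]; b=cv2.resize(b,None,fx=2.7,fy=2.7,interpolation=cv2.INTER_CUBIC)
c=np.zeros((a.shape[0]+b.shape[0],a.shape[1],3),np.uint8); c[:a.shape[0]]=a; c[a.shape[0]:,:b.shape[1]]=b
print(c.shape); cv2.imwrite("pics/crop0.png",c)
E
```

```text
(592, 784, 3)
```

View pics/crop0.png

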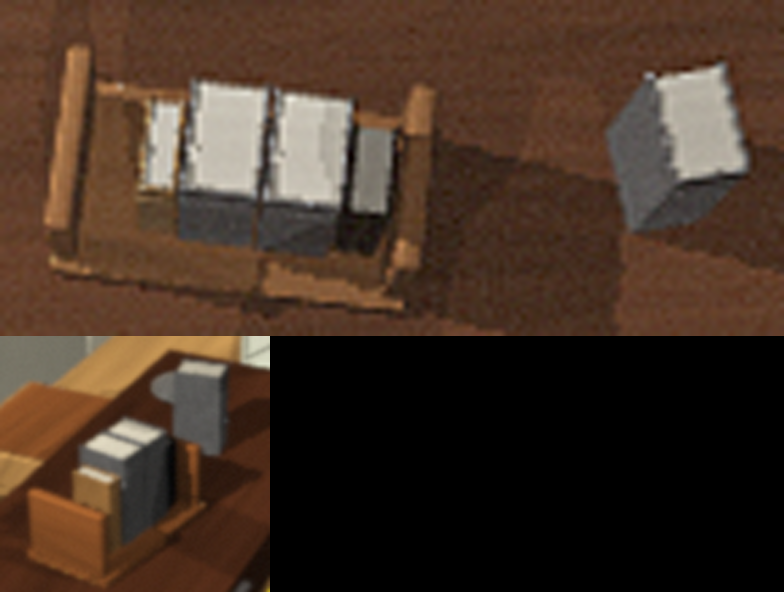

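The crop confirms the choice. The rack holds, left to right, brown small, guide, guide and black small, with most of the slack on the left. The loose guide's top is at about crop (703,123) and is turned slightly. Now I'll measure the page tops.

```bash
cat > h.py <<'E'
import cv2,numpy as np
from rig import status,get_image,camera_params
def cast(p,uv,z):
    K=np.array([[p["fx"],0,p["cx"]],[0,p["fy"],p["cy"]],[0,0,1]]);E=np.array(p["extrinsics"])
    n=cv2.undistortPoints(np.float64(uv).reshape(-1,1,2),K,np.array(p["distortion"])).reshape(-1,2)
    d=np.c_[n,np.ones(len(n))]@E[:3,:3].T; o=E[:3,3]
    return (o+d*((z-o[2])/d[:,2])[:,None])[:,:2]
def proj(p,X):
    K=np.array([[p["fx"],0,p["cx"]],[0,p["fy"],p["cy"]],[0,0,1]]);W=np.linalg.inv(np.array(p["extrinsics"]))
    return cv2.projectPoints(np.float64(X).reshape(-1,1,3),cv2.Rodrigues(W[:3,:3])[0],W[:3,3],K,np.array(p["distortion"]))[0].reshape(-1,2)
def blobs(im,p,thr,z,amin,roi=None,smax=40):
    hsv=cv2.cvtColor(im,cv2.COLOR_RGB2HSV); m=((hsv[...,2]>thr)&(hsv[...,1]<smax)).astype(np.uint8)
    if roi: k=np.zeros_like(m); k[roi[1]:roi[3],roi[0]:roi[2]]=1; m&=k
    out=[]
    for c in cv2.findContours(m,cv2.RETR_EXTERNAL,cv2.CHAIN_APPROX_NONE)[0]:
        if cv2.contourArea(c)<amin: continue
        w=cast(p,c.reshape(-1,2),z); r=cv2.minAreaRect(np.float32(w*1000)); b=cv2.boxPoints(r)
        e=b[1]-b[0]; f=b[2]-b[1]; l=e if np.hypot(*e)>np.hypot(*f) else f
        a=np.degrees(np.arctan2(l[1],l[0])); a=(a+90)%180-90
        out.append((np.round(c.reshape(-1,2).mean(0)),np.round(r[0],1),np.round(sorted(r[1]),1),round(a,1)))
    return out
E
python3 - <<'E'
from h import *
im=cv2.imread("pics/top0.png")[:,:,::-1].copy();p=camera_params("top")
for z in(.22,.21):
    for b in blobs(im,p,150,z,30,(295,145,435,205)):print(z,*b)
# corners: rack ends (tops z=.188), by hand from crop
c=lambda u,v:(295+u/5.6,145+v/5.6)
print("rack L inner edge",cast(p,[c(92,50),c(74,228)],.188)*1000)
print("rack L outer edge",cast(p,[c(67,50),c(48,222)],.188)*1000)
print("rack R edges in",cast(p,[c(408,95),c(393,262)],.188)*1000,"out",cast(p,[c(434,95),c(418,262)],.188)*1000)
w=camera_params("wrist");s=status.observe()
import scipy.spatial.transform as t
R=t.Rotation.from_euler('xyz',s["tcp_rot"]).as_matrix();E=np.array(w["extrinsics"])
print("cam in tool",np.round(R.T@(E[:3,3]-s["tcp_pos"]),3),np.round(R.T@E[:3,:3],3),w["fx"],w["cx"],w["cy"])
E
```

```text
0.22 [324. 170.] [583.1 -15.4] [11.9 39.3] -9.7
0.22 [350. 171.] [577.  -89.9] [33.8 53.2] -10.1
0.22 [335. 169.] [585.1 -46.8] [36.1 53.2] -9.9
0.22 [419. 167.] [ 581.  -286.3] [34.3 53.2] 7.6
0.21 [324. 170.] [585.9 -15.6] [12.  39.7] -9.7
0.21 [350. 171.] [579.8 -90.8] [34.1 53.7] -10.1
0.21 [335. 169.] [587.9 -47.3] [36.4 53.7] -9.9
0.21 [419. 167.] [ 583.8 -289.1] [34.7 53.8] 7.6
rack L inner edge [[644.03233309  16.91175762]
 [548.96170603  30.3607749 ]]
rack L outer edge [[644.69233736  29.96004559]
 [552.79503256  43.56101028]]
rack R edges in [[ 611.39408378 -146.21975366]
 [ 522.96239525 -131.85778363]] out [[ 610.73396054 -159.75652901]
 [ 522.32496412 -144.65133164]]
cam in tool [ 0.073  0.    -0.154] [[-0.    -0.964 -0.265]
 [ 1.    -0.     0.   ]
 [-0.    -0.265  0.964]] 315.9855888685684 310.6533585099158 200.18983335393153
```

Request:
move_arm:
  moves:
    - {"dp":[0.1,0.08,0.1],"angular":[0,0,0.3],"fingers":1}
    - {"dp":[0.367,0.29,0.1],"angular":[0,0,1.05],"fingers":1}
    - {"dp":[0.367,0.29,0.1],"angular":[0,0,1.05],"fingers":1}
    - {"dp":[0.367,0.29,0.1],"angular":[0,0,1.05],"fingers":1}
    - {"dp":[0.367,0.29,0.1],"angular":[0,0,1.05],"fingers":1}
    - {"dp":[0.367,0.29,0.1],"angular":[0,0,1.05],"fingers":1}
    - {"dp":[0.367,0.29,0.1],"angular":[0,0,1.05],"fingers":1}
    - {"dp":[0.367,0.29,0.1],"angular":[0,0,1.05],"fingers":1}
    - {"dp":[0.367,0.29,0.1],"angular":[0,0,1.05],"fingers":1}
    - {"dp":[0.367,0.29,0.1],"angular":[0,0,1.05],"fingers":1}
    - {"dp":[0.367,0.29,0.1],"angular":[0,0,1.05],"fingers":1}
    - {"dp":[0.367,0.29,0.1],"angular":[0,0,1.05],"fingers":1}
    - {"dp":[0.367,0.29,0.1],"angular":[0,0,1.05],"fingers":1}
    - {"dp":[0.367,0.29,0.1],"angular":[0,0,1.05],"fingers":1}

```text
clock: 1.5
tcp_pos: [0.5787, -0.2992, 0.3304]
tcp_rot: [-3.141, 0.001, 1.395]
wrist_force: [-0.4, 0.4, -0.3]
finger_gap: 1.002
grip_force: 0.0
```

```bash
python3 - <<'E'
from h import *
p=camera_params("wrist");im=get_image("wrist");cv2.imwrite("pics/w_loose.png",im[:,:,::-1])
import pickle;pickle.dump(p,open("w_loose.pkl","wb"))
for b in blobs(im,p,150,.21,500):print(*b)
s=status.observe();print(s["tcp_pos"],s["tcp_rot"],s["clock"],s["wrist_force"])
E
```

```text
[393. 253.] [ 644.3 -372.8] [58.7 68.3] 48.0
[317. 184.] [ 586.4 -289.8] [39.4 58.1] 7.7
[617. 147.] [ 833.5 -312. ] [ 60.3 249.7] -84.9
[ 0.57890176 -0.29908644  0.33055397] [-3.14116674e+00  6.03421997e-04  1.39538562e+00] 1.55 [-0.59531814  0.24366806  0.86481912]
```

Request:
move_arm:
  moves:
    - {"dp":[0,0.05,0]}
    - {"dp":[0,0.1,0]}
    - {"dp":[0,0.15,0]}
    - {"dp":[0,0.19,0]}
    - {"dp":[0,0.21,0]}
    - {"dp":[0,0.21,0]}
    - {"dp":[0,0.21,0]}

```text
validation failed for argument at $.mo...
```

```bash
python3 - <<'E'
from h import *
p=camera_params("wrist");im=get_image("wrist");cv2.imwrite("pics/w_rack.png",im[:,:,::-1])
import pickle;pickle.dump(p,open("w_rack.pkl","wb"))
for b in blobs(im,p,150,.22,300):print(*b)
s=status.observe();print(s["tcp_pos"],s["tcp_rot"],s["clock"],s["wrist_force"])
a=cv2.imread("pics/w_loose.png");cv2.imwrite("pics/w_both.png",np.vstack([cv2.resize(a,(480,300)),cv2.resize(im[:,:,::-1],(480,300))]))
E
```

```text
[393. 253.] [ 642.4 -367.4] [56.1 65.7] 49.0
[317. 184.] [ 586.4 -287.6] [38.  56.1] 7.5
[616. 149.] [ 825.1 -308.9] [ 58.2 240.8] -84.9
[ 0.57906002 -0.29884941  0.33067148] [-3.14138122e+00  4.48066501e-04  1.39567562e+00] 1.6 [-0.12667551 -0.11200559  0.53545249]
```

View pics/w_both.png

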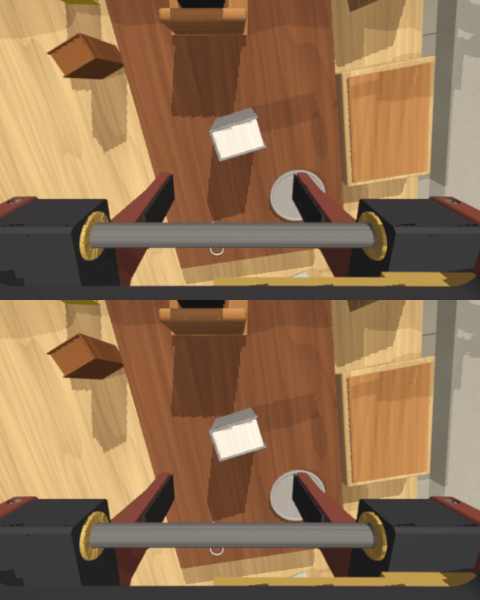

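The wrist view, with image right = +x and image up = +y, shows the loose guide at about (317,184), with the rack above it in the picture. The move was refused because every row needs all three fields, so I'll resend it.

Request:
move_arm:
  moves:
    - {"dp":[0,0.05,0],"angular":[0,0,0],"fingers":1}
    - {"dp":[0,0.1,0],"angular":[0,0,0],"fingers":1}
    - {"dp":[0,0.15,0],"angular":[0,0,0],"fingers":1}
    - {"dp":[0,0.18,0],"angular":[0,0,0],"fingers":1}
    - {"dp":[0,0.19,0],"angular":[0,0,0],"fingers":1}
    - {"dp":[0,0.19,0],"angular":[0,0,0],"fingers":1}
    - {"dp":[0,0.19,0],"angular":[0,0,0],"fingers":1}
    - {"dp":[0,0.19,0],"angular":[0,0,0],"fingers":1}

```text
clock: 2.4
tcp_pos: [0.5799, -0.1103, 0.3304]
tcp_rot: [-3.141, 0.001, 1.394]
wrist_force: [0.0, -0.3, -0.3]
finger_gap: 1.009
grip_force: 0.0
```

```bash
python3 - <<'E'
from h import *
p=camera_params("wrist");im=get_image("wrist");cv2.imwrite("pics/w_rack.png",im[:,:,::-1])
import pickle;pickle.dump(p,open("w_rack.pkl","wb"))
for b in blobs(im,p,150,.22,300):print(*b)
s=status.observe();print(s["tcp_pos"],s["tcp_rot"],s["clock"],s["wrist_force"])
a=cv2.imread("pics/w_loose.png")[120:240,250:390]
c=im[60:300,200:440,::-1]
out=np.zeros((600,800,3),np.uint8);a=cv2.resize(a,None,fx=2.2,fy=2.2,interpolation=2);c=cv2.resize(c,None,fx=2,fy=2,interpolation=2)
out[:c.shape[0],:c.shape[1]]=c;out[:a.shape[0],c.shape[1]:c.shape[1]+a.shape[1]]=a
cv2.imwrite("pics/w_both2.png",out)
E
```

```text
[411. 362.] [ 650.6 -291.8] [21.7 59.6] -9.9
[350. 357.] [ 586.5 -280.7] [37.7 56.1] 7.1
[306. 206.] [ 575.2 -116.6] [14.6 38.5] -10.1
[306. 177.] [580.5 -90.3] [35.5 55.8] -10.1
[306. 126.] [588.2 -49.2] [34.9 56.4] -10.1
[304.  86.] [591.5 -17.9] [11.1 39.7] -10.1
[619. 140.] [ 835.  -119.5] [ 39.9 240.7] -84.9
[ 0.57987059 -0.10992685  0.33034486] [-3.14121831e+00  5.62768859e-04  1.39459747e+00] 2.45 [ 0.56310011 -0.5147714  -0.46669389]
```

View pics/w_both2.png

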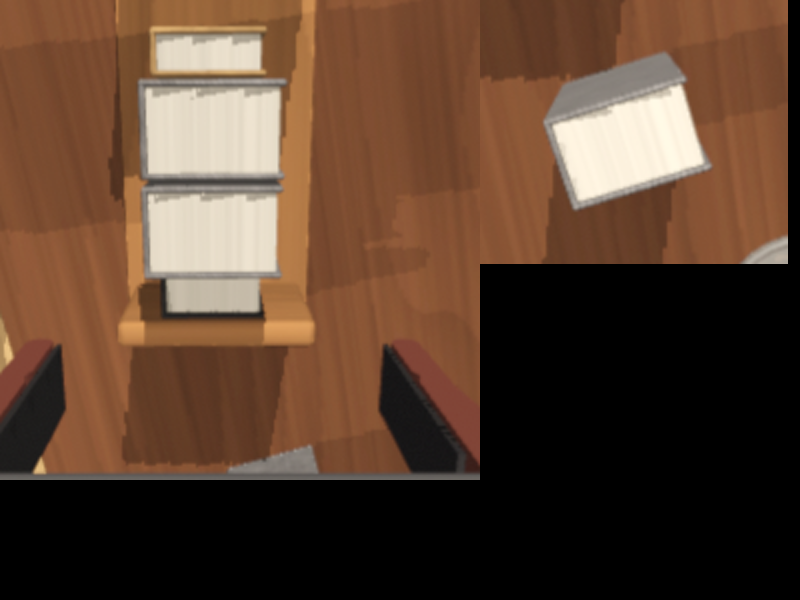

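Both views show the spine at −x (image left) and the pages open to the right. The rack row is yawed −10.1°, which matches the current tool yaw. I'll grasp the left guide first.

Request:
move_arm:
  moves:
    - {"dp":[0.007,0.045,0],"angular":[0,0,0],"fingers":1}
    - {"dp":[0.007,0.061,0],"angular":[0,0,0],"fingers":1}
    - {"dp":[0.007,0.061,-0.04],"angular":[0,0,0],"fingers":1}
    - {"dp":[0.007,0.061,-0.08],"angular":[0,0,0],"fingers":1}
    - {"dp":[0.007,0.061,-0.11],"angular":[0,0,0],"fingers":1}
    - {"dp":[0.007,0.061,-0.135],"angular":[0,0,0],"fingers":1}
    - {"dp":[0.007,0.061,-0.145],"angular":[0,0,0],"fingers":1}
    - {"dp":[0.007,0.061,-0.145],"angular":[0,0,0],"fingers":1}
    - {"dp":[0.007,0.061,-0.145],"angular":[0,0,0],"fingers":0.7}
    - {"dp":[0.007,0.061,-0.145],"angular":[0,0,0],"fingers":0}
    - {"dp":[0.007,0.061,-0.145],"angular":[0,0,0],"fingers":0}
    - {"dp":[0.007,0.061,-0.145],"angular":[0,0,0],"fingers":0}
    - {"dp":[0.007,0.061,-0.145],"angular":[0,0,0],"fingers":0}
    - {"dp":[0.007,0.061,-0.145],"angular":[0,0,0],"fingers":0}

```text
clock: 3.85
tcp_pos: [0.5874, -0.0466, 0.1865]
tcp_rot: [3.14, 0.0, 1.398]
wrist_force: [-1.2, -0.1, 6.0]
finger_gap: 0.683
grip_force: 30.0
```

Request:
move_arm:
  moves:
    - {"dp":[0,0,0.001],"angular":[0,0,0],"fingers":0}
    - {"dp":[0,0,0.002],"angular":[0,0,0],"fingers":0}
    - {"dp":[0,0,0.002],"angular":[0,0,0],"fingers":0}
    - {"dp":[0,0,0.002],"angular":[0,0,0],"fingers":0}

```text
clock: 4.25
tcp_pos: [0.5868, -0.0466, 0.1873]
tcp_rot: [-3.141, 0.0, 1.398]
wrist_force: [-0.3, -0.9, -2.5]
finger_gap: 0.681
grip_force: 30.0
```

Request:
move_arm:
  moves:
    - {"dp":[0.0004,0.002,0],"angular":[0,0,0],"fingers":0}
    - {"dp":[0.0007,0.004,0],"angular":[0,0,0],"fingers":0}
    - {"dp":[0.001,0.006,0],"angular":[0,0,0],"fingers":0}
    - {"dp":[0.0014,0.008,0],"angular":[0,0,0],"fingers":0}
    - {"dp":[0.0018,0.01,0],"angular":[0,0,0],"fingers":0}
    - {"dp":[0.0021,0.012,0],"angular":[0,0,0],"fingers":0}
    - {"dp":[0.0025,0.014,0],"angular":[0,0,0],"fingers":0}

```text
clock: 4.95
tcp_pos: [0.5895, -0.0324, 0.1876]
tcp_rot: [-3.142, 0.0, 1.398]
wrist_force: [-0.8, -0.5, -3.0]
finger_gap: 0.682
grip_force: 30.0
```

```bash
python3 - <<'E'
from h import *
p=camera_params("wrist");im=get_image("wrist");cv2.imwrite("pics/w1.png",im[:,:,::-1])
s=status.observe();print(s["tcp_pos"],s["tcp_rot"],s["clock"],s["wrist_force"],s["wrist_torque"])
for b in blobs(im,p,140,.22,100):print(*b)
E
```

```text
[ 0.58959805 -0.03195109  0.18768342] [ 3.14149944e+00 -2.59639936e-04  1.39825497e+00] 5.0 [ 0.52817483  0.6423987  -2.35331084] [-0.13354036 -0.07074029 -0.02532774]
[299. 356.] [581.4 -67. ] [14.9 53.5] -9.9
[310. 312.] [587.8 -45.5] [  2.6 113.9] -9.9
[306. 242.] [593.2 -14.8] [45.9 58.9] -9.9
```

View pics/w1.png

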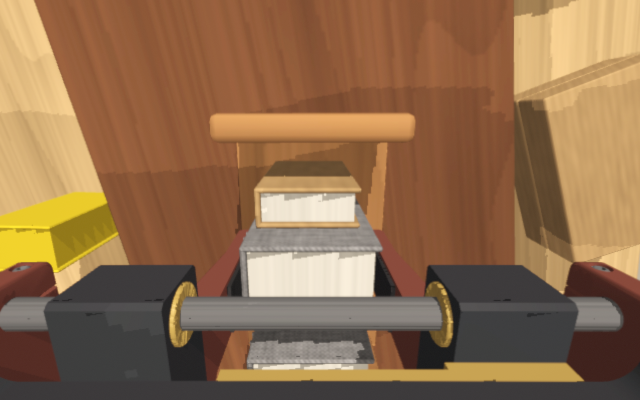

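The guide has moved 14 mm with its small book and there is no contact yet. The end board's inner top edge is at row ~141, and the small book's left top edge at row ~189. I'll work out how much slack remains.

```bash
python3 - <<'E'
from h import *
p=camera_params("wrist")
r=np.array([.1754,.9845])
for v,z in((141,.188),(143,.188),(188,.2),(190,.2),(162,.11)):
    print(v,z,np.round(cast(p,[(308,v)],z)@r*1000,1))
E
```

```text
141 0.188 [131.]
143 0.188 [130.1]
188 0.2 [110.7]
190 0.2 [109.7]
162 0.11 [109.4]
```

Request:
move_arm:
  moves:
    - {"dp":[0.0004,0.002,0],"angular":[0,0,0],"fingers":0}
    - {"dp":[0.0007,0.004,0],"angular":[0,0,0],"fingers":0}
    - {"dp":[0.001,0.006,0],"angular":[0,0,0],"fingers":0}
    - {"dp":[0.0014,0.008,0],"angular":[0,0,0],"fingers":0}
    - {"dp":[0.0018,0.01,0],"angular":[0,0,0],"fingers":0}
    - {"dp":[0.0021,0.012,0],"angular":[0,0,0],"fingers":0}
    - {"dp":[0.0025,0.014,0],"angular":[0,0,0],"fingers":0}

```text
clock: 5.7
tcp_pos: [0.5921, -0.0185, 0.1877]
tcp_rot: [3.141, 0.0, 1.398]
wrist_force: [0.2, -0.6, -2.3]
finger_gap: 0.684
grip_force: 30.0
```

Request:
move_arm:
  moves:
    - {"dp":[0.0002,0.001,0],"angular":[0,0,0],"fingers":0}
    - {"dp":[0.0003,0.002,0],"angular":[0,0,0],"fingers":0}
    - {"dp":[0.0003,0.002,0],"angular":[0,0,0],"fingers":0}

```text
clock: 6.0
tcp_pos: [0.5923, -0.0163, 0.1876]
tcp_rot: [3.142, -0.0, 1.398]
wrist_force: [-0.1, 0.6, -0.7]
finger_gap: 0.682
grip_force: 30.0
```

Request:
move_arm:
  moves:
    - {"dp":[0.0001,0.0005,0],"angular":[0,0,0],"fingers":0}
    - {"dp":[0.0002,0.001,0],"angular":[0,0,0],"fingers":0}
    - {"dp":[0.0003,0.0015,0],"angular":[0,0,0],"fingers":0}

```text
clock: 6.3
tcp_pos: [0.5926, -0.0151, 0.1877]
tcp_rot: [3.142, 0.0, 1.398]
wrist_force: [-0.3, -0.2, -2.0]
finger_gap: 0.683
grip_force: 30.0
```

```bash
python3 - <<'E'
from h import *
p=camera_params("wrist");im=get_image("wrist");cv2.imwrite("pics/w2.png",im[:,:,::-1])
s=status.observe();print(s["tcp_pos"],s["clock"],s["wrist_force"])
cv2.imwrite("pics/w2c.png",cv2.resize(im[80:280,200:420,::-1],None,fx=2,fy=2))
r=np.array([.1754,.9845])
import numpy as np
col=im[:,300:320].mean(1).astype(int)
hs=cv2.cvtColor(im,cv2.COLOR_RGB2HSV)[:,300:320].mean(1).astype(int)
for v in range(100,260,3):print(v,col[v],end=" ")
for z in(.188,.2,.11):print(z,[(v,int((cast(p,[(308,v)],z)@r)[0]*1000)) for v in range(120,200,5)])
E
```

```text
[ 0.59260779 -0.01498164  0.18763571] 6.35 [ 0.41598172 -1.51641921 -1.77822921]
100 [139  87  56] 103 [140  87  56] 106 [141  87  56] 109 [141  88  56] 112 [142  88  57] 115 [142  89  56] 118 [143  89  56] 121 [142  88  56] 124 [131  81  52] 127 [129  79  51] 130 [129  80  51] 133 [130  80  52] 136 [132  82  53] 139 [187 129  76] 142 [180 124  72] 145 [187 129  76] 148 [192 134  79] 151 [217 155  94] 154 [235 172 105] 157 [228 166 101] 160 [210 150  90] 163 [203 144  85] 166 [195 136  81] 169 [186 128  76] 172 [170 116  67] 175 [136  90  53] 178 [105  78  50] 181 [160 124  79] 184 [190 150  98] 187 [196 155 101] 190 [214 172 114] 193 [157 140 117] 196 [184 174 156] 199 [227 216 197] 202 [243 233 213] 205 [243 233 213] 208 [243 233 213] 211 [243 233 213] 214 [243 233 213] 217 [243 233 213] 220 [242 231 212] 223 [208 166 110] 226 [204 163 108] 229 [149 141 134] 232 [154 147 140] 235 [148 141 135] 238 [155 148 141] 241 [153 146 139] 244 [148 142 135] 247 [176 169 162] 250 [152 145 138] 253 [204 194 175] 256 [205 195 177] 259 [238 228 209] 0.188 [(120, 157), (125, 155), (130, 153), (135, 150), (140, 148), (145, 146), (150, 143), (155, 141), (160, 138), (165, 136), (170, 134), (175, 131), (180, 129), (185, 126), (190, 123), (195, 121)]
0.2 [(120, 158), (125, 155), (130, 153), (135, 151), (140, 149), (145, 147), (150, 145), (155, 142), (160, 140), (165, 138), (170, 136), (175, 133), (180, 131), (185, 129), (190, 126), (195, 124)]
0.11 [(120, 156), (125, 152), (130, 149), (135, 145), (140, 142), (145, 138), (150, 135), (155, 131), (160, 127), (165, 124), (170, 120), (175, 116), (180, 112), (185, 109), (190, 105), (195, 101)]
```

View pics/w2c.png

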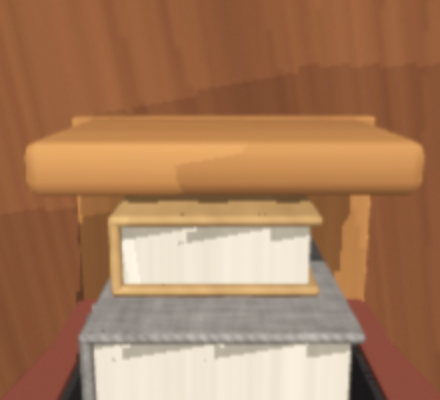

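The small book's edge (row ~181) is now within about 1 mm of the end board (row ~176). From here I'll use half-millimetre steps.

Request:
move_arm:
  moves:
    - {"dp":[0.0001,0.0004,0],"angular":[0,0,0],"fingers":0}
    - {"dp":[0.0001,0.0008,0],"angular":[0,0,0],"fingers":0}

```text
clock: 6.55
tcp_pos: [0.5927, -0.0143, 0.1877]
tcp_rot: [3.142, -0.0, 1.398]
wrist_force: [-0.2, -0.3, -2.4]
finger_gap: 0.682
grip_force: 30.0
```

Request:
move_arm:
  moves:
    - {"dp":[0.0001,0.0004,0],"angular":[0,0,0],"fingers":0}
    - {"dp":[0.0001,0.0008,0],"angular":[0,0,0],"fingers":0}

```text
clock: 6.75
tcp_pos: [0.5928, -0.0135, 0.1877]
tcp_rot: [3.141, -0.0, 1.398]
wrist_force: [-0.2, -0.8, -2.2]
finger_gap: 0.683
grip_force: 30.0
```

Request:
move_arm:
  moves:
    - {"dp":[0.0001,0.0004,0],"angular":[0,0,0],"fingers":0}
    - {"dp":[0.0001,0.0008,0],"angular":[0,0,0],"fingers":0}

```text
clock: 6.95
tcp_pos: [0.5928, -0.0133, 0.1877]
tcp_rot: [-3.142, 0.001, 1.397]
wrist_force: [-0.8, -3.4, -1.2]
finger_gap: 0.68
grip_force: 30.0
```

Request:
move_arm:
  moves:
    - {"dp":[0.0001,0.0004,0],"angular":[0,0,0],"fingers":0}
    - {"dp":[0.0001,0.0006,0],"angular":[0,0,0],"fingers":0}

```text
clock: 7.15
tcp_pos: [0.5928, -0.0133, 0.1877]
tcp_rot: [-3.141, 0.002, 1.397]
wrist_force: [-1.3, -5.4, 0.6]
finger_gap: 0.682
grip_force: 30.0
```

Request:
move_arm:
  moves:
    - {"dp":[0.0001,0.0003,0],"angular":[0,0,0],"fingers":0}
    - {"dp":[0.0001,0.0006,0],"angular":[0,0,0],"fingers":0}

```text
clock: 7.35
tcp_pos: [0.5928, -0.0133, 0.1877]
tcp_rot: [-3.141, 0.002, 1.397]
wrist_force: [-2.5, -7.9, 1.2]
finger_gap: 0.681
grip_force: 30.0
```

Solid stop reached. I'll ease off, set the guide down, let go and rise.

Request:
move_arm:
  moves:
    - {"dp":[-0.0001,-0.0008,0],"angular":[0,0,0],"fingers":0}
    - {"dp":[-0.0001,-0.0008,-0.0005],"angular":[0,0,0],"fingers":0}
    - {"dp":[-0.0001,-0.0008,-0.001],"angular":[0,0,0],"fingers":0}
    - {"dp":[-0.0001,-0.0008,-0.0015],"angular":[0,0,0],"fingers":0}
    - {"dp":[-0.0001,-0.0008,-0.0015],"angular":[0,0,0],"fingers":0}

```text
clock: 7.85
tcp_pos: [0.593, -0.0134, 0.1866]
tcp_rot: [3.141, 0.001, 1.397]
wrist_force: [-2.3, -6.1, 2.2]
finger_gap: 0.679
grip_force: 30.0
```

```bash
python3 - <<'E'
from h import *
s=status.observe();print(s["tcp_pos"],s["tcp_rot"],s["clock"],s["wrist_force"],s["wrist_torque"])
E
```

```text
[ 0.59303684 -0.01335175  0.18659485] [3.14114026e+00 1.27498062e-03 1.39700507e+00] 7.85 [-2.34643971 -6.07903203  2.15526616] [-1.17771759  0.47191935  0.14007361]
```

Request:
move_arm:
  moves:
    - {"dp":[0,-0.0005,0],"angular":[0,0,0],"fingers":0.72}
    - {"dp":[0,-0.0005,0],"angular":[0,0,0],"fingers":0.85}
    - {"dp":[0,-0.0005,0],"angular":[0,0,0],"fingers":1}
    - {"dp":[0,-0.0005,0],"angular":[0,0,0],"fingers":1}
    - {"dp":[0,-0.0005,0.02],"angular":[0,0,0],"fingers":1}
    - {"dp":[0,-0.0005,0.06],"angular":[0,0,0],"fingers":1}
    - {"dp":[-0.004,-0.03,0.1],"angular":[0,0,0],"fingers":1}
    - {"dp":[-0.013,-0.077,0.12],"angular":[0,0,0],"fingers":1}
    - {"dp":[-0.013,-0.09,0.144],"angular":[0,0,0],"fingers":1}
    - {"dp":[-0.013,-0.09,0.144],"angular":[0,0,0],"fingers":1}
    - {"dp":[-0.013,-0.09,0.144],"angular":[0,0,0],"fingers":1}

```text
clock: 8.95
tcp_pos: [0.5801, -0.1016, 0.33]
tcp_rot: [3.141, -0.001, 1.398]
wrist_force: [0.8, -0.1, 0.4]
finger_gap: 1.002
grip_force: 0.0
```

```bash
python3 - <<'E'
from h import *
p=camera_params("wrist");im=get_image("wrist");cv2.imwrite("pics/w3.png",im[:,:,::-1])
for b in blobs(im,p,150,.22,300):print(*b)
s=status.observe();print(s["tcp_pos"],s["tcp_rot"],s["clock"],s["wrist_force"])
E
```

```text
[410. 364.] [ 650.5 -285.8] [14.5 52.5] -9.8
[347. 360.] [ 587.3 -268.8] [26.3 59.7] -9.8
[307. 197.] [579.  -97.9] [49.9 55.8] -9.9
[306.  79.] [594.2  -8. ] [51.2 57.7] -9.6
[620. 141.] [ 835.  -109.7] [ 40.7 240.8] -84.8
[ 0.57979893 -0.10082573  0.32924485] [-3.14061375e+00 -8.26336795e-04  1.39926897e+00] 9.0 [ 0.26167949 -0.48308875  0.29759775]
```

Request:
move_arm:
  moves:
    - {"dp":[0,0.011,-0.03],"angular":[0,0,0],"fingers":1}
    - {"dp":[0,0.011,-0.07],"angular":[0,0,0],"fingers":1}
    - {"dp":[0,0.011,-0.11],"angular":[0,0,0],"fingers":1}
    - {"dp":[0,0.011,-0.135],"angular":[0,0,0],"fingers":1}
    - {"dp":[0,0.011,-0.143],"angular":[0,0,0],"fingers":1}
    - {"dp":[0,0.011,-0.143],"angular":[0,0,0],"fingers":1}
    - {"dp":[0,0.011,-0.143],"angular":[0,0,0],"fingers":0.7}
    - {"dp":[0,0.011,-0.143],"angular":[0,0,0],"fingers":0}
    - {"dp":[0,0.011,-0.143],"angular":[0,0,0],"fingers":0}
    - {"dp":[0,0.011,-0.143],"angular":[0,0,0],"fingers":0}
    - {"dp":[0,0.011,-0.143],"angular":[0,0,0],"fingers":0}
    - {"dp":[0,0.011,-0.143],"angular":[0,0,0],"fingers":0}

```text
clock: 10.2
tcp_pos: [0.5803, -0.0913, 0.188]
tcp_rot: [3.14, 0.0, 1.398]
wrist_force: [-1.5, 0.6, 5.9]
finger_gap: 0.687
grip_force: 29.8
```

Request:
move_arm:
  moves:
    - {"dp":[0,0,0.001],"angular":[0,0,0],"fingers":0}
    - {"dp":[0,0,0.002],"angular":[0,0,0],"fingers":0}
    - {"dp":[0,0,0.002],"angular":[0,0,0],"fingers":0}
    - {"dp":[0,0,0.002],"angular":[0,0,0],"fingers":0}

```text
clock: 10.6
tcp_pos: [0.5798, -0.0913, 0.1888]
tcp_rot: [-3.141, 0.0, 1.398]
wrist_force: [-0.4, 0.4, -2.6]
finger_gap: 0.684
grip_force: 29.8
```

Request:
move_arm:
  moves:
    - {"dp":[-0.0002,-0.001,0],"angular":[0,0,0],"fingers":0}
    - {"dp":[-0.0004,-0.002,0],"angular":[0,0,0],"fingers":0}
    - {"dp":[-0.0005,-0.003,0],"angular":[0,0,0],"fingers":0}
    - {"dp":[-0.0007,-0.004,0],"angular":[0,0,0],"fingers":0}

```text
clock: 11.0
tcp_pos: [0.5793, -0.0952, 0.1891]
tcp_rot: [-3.142, -0.0, 1.398]
wrist_force: [0.6, 0.7, -2.1]
finger_gap: 0.682
grip_force: 29.8
```

Request:
move_arm:
  moves:
    - {"dp":[-0.0001,-0.0005,0],"angular":[0,0,0],"fingers":0}
    - {"dp":[-0.0002,-0.001,0],"angular":[0,0,0],"fingers":0}

```text
clock: 11.2
tcp_pos: [0.5791, -0.0963, 0.1891]
tcp_rot: [3.142, -0.0, 1.398]
wrist_force: [0.4, 0.1, -2.8]
finger_gap: 0.682
grip_force: 29.8
```

Request:
move_arm:
  moves:
    - {"dp":[-0.0001,-0.0004,0],"angular":[0,0,0],"fingers":0}
    - {"dp":[-0.0001,-0.0008,0],"angular":[0,0,0],"fingers":0}

```text
clock: 11.4
tcp_pos: [0.579, -0.0971, 0.1892]
tcp_rot: [-3.142, -0.0, 1.398]
wrist_force: [-0.7, 0.3, -2.5]
finger_gap: 0.682
grip_force: 29.8
```

Request:
move_arm:
  moves:
    - {"dp":[-0.0001,-0.0004,0],"angular":[0,0,0],"fingers":0}
    - {"dp":[-0.0001,-0.0008,0],"angular":[0,0,0],"fingers":0}

```text
clock: 11.6
tcp_pos: [0.5789, -0.0978, 0.1892]
tcp_rot: [3.141, -0.0, 1.398]
wrist_force: [-0.1, 0.4, -1.6]
finger_gap: 0.686
grip_force: 29.8
```

Request:
move_arm:
  moves:
    - {"dp":[-0.0001,-0.0004,0],"angular":[0,0,0],"fingers":0}
    - {"dp":[-0.0001,-0.0008,0],"angular":[0,0,0],"fingers":0}

```text
clock: 11.8
tcp_pos: [0.5789, -0.098, 0.1892]
tcp_rot: [3.141, -0.001, 1.398]
wrist_force: [-0.1, 3.7, -2.4]
finger_gap: 0.684
grip_force: 29.8
```

Request:
move_arm:
  moves:
    - {"dp":[-0.0001,-0.0003,0],"angular":[0,0,0],"fingers":0}
    - {"dp":[-0.0001,-0.0006,0],"angular":[0,0,0],"fingers":0}

```text
clock: 12.0
tcp_pos: [0.5789, -0.098, 0.1892]
tcp_rot: [3.141, -0.001, 1.399]
wrist_force: [0.4, 6.0, -2.1]
finger_gap: 0.679
grip_force: 29.8
```

Right stop reached. Total travel is 33.8 + 6.7 mm plus the initial gap, so about 43 mm as described. Now I'll set it down, let go and look at the gap from above.

Request:
move_arm:
  moves:
    - {"dp":[0.0001,0.0006,0],"angular":[0,0,0],"fingers":0}
    - {"dp":[0.0001,0.0006,-0.0007],"angular":[0,0,0],"fingers":0}
    - {"dp":[0.0001,0.0006,-0.0014],"angular":[0,0,0],"fingers":0}
    - {"dp":[0.0001,0.0006,-0.0014],"angular":[0,0,0],"fingers":0}
    - {"dp":[0.0001,0.0009,-0.0014],"angular":[0,0,0],"fingers":0.72}
    - {"dp":[0.0001,0.0009,-0.0014],"angular":[0,0,0],"fingers":0.85}
    - {"dp":[0.0001,0.0009,-0.0014],"angular":[0,0,0],"fingers":1}
    - {"dp":[0.0001,0.0009,-0.0014],"angular":[0,0,0],"fingers":1}
    - {"dp":[0.0001,0.0009,0.02],"angular":[0,0,0],"fingers":1}
    - {"dp":[0,0,0.06],"angular":[0,0,0],"fingers":1}
    - {"dp":[0,0,0.1],"angular":[0,0,0],"fingers":1}
    - {"dp":[0,0,0.14],"angular":[0,0,0],"fingers":1}
    - {"dp":[0,0,0.14],"angular":[0,0,0],"fingers":1}
    - {"dp":[0,0,0.14],"angular":[0,0,0],"fingers":1}

```text
clock: 13.4
tcp_pos: [0.579, -0.0996, 0.3299]
tcp_rot: [3.14, 0.0, 1.397]
wrist_force: [-0.1, -0.6, -0.5]
finger_gap: 1.001
grip_force: 0.0
```

```bash
python3 - <<'E'
from h import *
import pickle
p=camera_params("wrist");im=get_image("wrist");cv2.imwrite("pics/w4.png",im[:,:,::-1]);pickle.dump(p,open("w4.pkl","wb"))
for b in blobs(im,p,190,.22,150):print(*b)
s=status.observe();print(s["tcp_pos"],s["tcp_rot"],s["clock"],s["wrist_force"])
cv2.imwrite("pics/w4c.png",cv2.resize(im[30:260,200:420,::-1],None,fx=2.5,fy=2.5,interpolation=2))
E
```

```text
[349. 361.] [ 587.8 -269.2] [22.9 55.8] -9.9
[310. 223.] [ 574.9 -121.3] [ 8.4 36.3] -10.0
[309. 195.] [579.  -96.3] [33.  53.9] -10.0
[309.  95.] [593.  -15.1] [33.2 53.6] -9.9
[307.  59.] [596.3  11.3] [12.8 40.3] -9.9
[ 0.57836056 -0.09956846  0.32857728] [-3.14111747e+00  4.54657995e-04  1.39750713e+00] 13.45 [-0.97373221 -0.42916222 -1.11903431]
```

View pics/w4c.png

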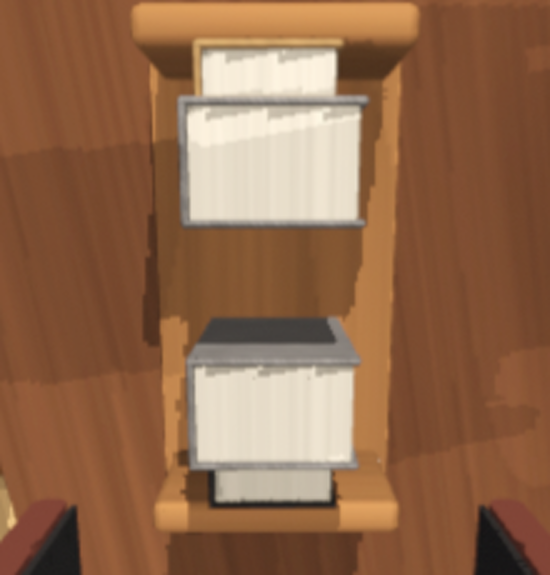

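The gap is open, with the neighbours 82–83 mm apart and everything upright: left pages centred at (593.0,−15.1) mm and right at (579.0,−96.3) mm. Next is the loose guide.

Request:
move_arm:
  moves:
    - {"dp":[0.007,-0.04,0],"angular":[0,0,0.1],"fingers":1}
    - {"dp":[0.007,-0.09,-0.01],"angular":[0,0,0.2],"fingers":1}
    - {"dp":[0.007,-0.14,-0.01],"angular":[0,0,0.304],"fingers":1}
    - {"dp":[0.007,-0.175,-0.01],"angular":[0,0,0.304],"fingers":1}
    - {"dp":[0.007,-0.189,-0.01],"angular":[0,0,0.304],"fingers":1}
    - {"dp":[0.007,-0.189,-0.01],"angular":[0,0,0.304],"fingers":1}
    - {"dp":[0.007,-0.189,-0.01],"angular":[0,0,0.304],"fingers":1}
    - {"dp":[0.007,-0.189,-0.01],"angular":[0,0,0.304],"fingers":1}

```text
clock: 14.25
tcp_pos: [0.5863, -0.2855, 0.3191]
tcp_rot: [3.141, -0.001, 1.705]
wrist_force: [1.1, -0.2, 0.8]
finger_gap: 0.998
grip_force: 0.0
```

```bash
python3 - <<'E'
from h import *
p=camera_params("wrist");im=get_image("wrist");cv2.imwrite("pics/w5.png",im[:,:,::-1])
for b in blobs(im,p,190,.21,150):print(*b)
s=status.observe();print(s["tcp_pos"],s["tcp_rot"],s["clock"],s["wrist_force"])
E
```

```text
[310. 205.] [ 586.3 -290.1] [33.4 53.7] 7.7
[ 0.58628951 -0.28573511  0.31934247] [ 3.14118465e+00 -6.26499951e-04  1.70500330e+00] 14.3 [ 0.31880842 -0.09552964  0.26581807]
```

Request:
move_arm:
  moves:
    - {"dp":[-0.001,-0.0045,-0.03],"angular":[0,0,0],"fingers":1}
    - {"dp":[-0.001,-0.0045,-0.07],"angular":[0,0,0],"fingers":1}
    - {"dp":[-0.001,-0.0045,-0.11],"angular":[0,0,0],"fingers":1}
    - {"dp":[-0.001,-0.0045,-0.135],"angular":[0,0,0],"fingers":1}
    - {"dp":[-0.001,-0.0045,-0.143],"angular":[0,0,0],"fingers":1}
    - {"dp":[-0.001,-0.0045,-0.143],"angular":[0,0,0],"fingers":1}
    - {"dp":[-0.001,-0.0045,-0.143],"angular":[0,0,0],"fingers":0.7}
    - {"dp":[-0.001,-0.0045,-0.143],"angular":[0,0,0],"fingers":0}
    - {"dp":[-0.001,-0.0045,-0.143],"angular":[0,0,0],"fingers":0}
    - {"dp":[-0.001,-0.0045,-0.143],"angular":[0,0,0],"fingers":0}
    - {"dp":[-0.001,-0.0045,-0.143],"angular":[0,0,0],"fingers":0}
    - {"dp":[-0.001,-0.0045,-0.143],"angular":[0,0,0],"fingers":0}

```text
clock: 15.5
tcp_pos: [0.5853, -0.293, 0.1772]
tcp_rot: [3.14, 0.001, 1.702]
wrist_force: [-0.1, 0.4, 6.4]
finger_gap: 0.686
grip_force: 29.8
```

Request:
move_arm:
  moves:
    - {"dp":[0,0,0.01],"angular":[0,0,0],"fingers":0}
    - {"dp":[0,0,0.03],"angular":[0,0,0],"fingers":0}
    - {"dp":[0,0,0.06],"angular":[0,0,0],"fingers":0}
    - {"dp":[0,0,0.1],"angular":[0,0,0],"fingers":0}
    - {"dp":[0,0,0.14],"angular":[0,0,0],"fingers":0}
    - {"dp":[0,0,0.16],"angular":[0,0,0],"fingers":0}
    - {"dp":[0,0,0.16],"angular":[0,0,0],"fingers":0}
    - {"dp":[0,0,0.16],"angular":[0,0,0],"fingers":0}

```text
clock: 16.3
tcp_pos: [0.5842, -0.2927, 0.3352]
tcp_rot: [-3.14, -0.001, 1.702]
wrist_force: [-0.3, -0.7, -1.9]
finger_gap: 0.685
grip_force: 29.9
```

```bash
python3 - <<'E'
from h import *
p=camera_params("wrist");im=get_image("wrist");cv2.imwrite("pics/w6.png",im[:,:,::-1])
s=status.observe();print(s["tcp_pos"],s["tcp_rot"],s["clock"],s["wrist_force"],s["wrist_torque"])
E
```

```text
[ 0.58388817 -0.29263373  0.33423821] [-3.13907272e+00 -1.35714621e-03  1.70180657e+00] 16.35 [ 0.18422523 -0.69706314 -2.50537037] [-0.02610902 -0.10152403 -0.00633917]
```

View pics/w6.png

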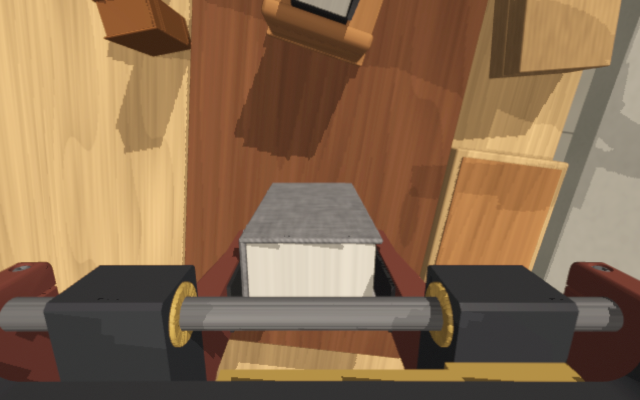

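The guide is held and level. Its +y face's top edge is at row ~241 and its bottom edge at row ~183. I'll compute how far the guide is offset from the TCP, using the same edge in w1 for reference.

```bash
python3 - <<'E'
from h import *
from scipy.spatial.transform import Rotation as T
p=camera_params("wrist");s=status.observe();R=T.from_euler('xyz',s["tcp_rot"]).as_matrix();t=s["tcp_pos"]
im=cv2.imread("pics/w6.png");g=im[:,290:340].mean((1,2));print([ (v,int(g[v])) for v in range(178,190)],[(v,int(g[v])) for v in range(230,250)])
g1=cv2.imread("pics/w1.png")[:,290:340].mean((1,2));print([(v,int(g1[v])) for v in range(240,258)])
for v,dz in((183,.033-.11),(184,.033-.11),(238,.033),(240,.033),(242,.033),(244,.033),(250,.033)):
    w=cast(p,[(312,v)],t[2]+dz)[0]; q=R.T@(np.r_[w,t[2]+dz]-t); print(v,dz,np.round(q*1000,1))
# left/right edges of the cover top
for u,v in((242,242),(380,242)):
    w=cast(p,[(u,v)],t[2]+.033)[0]; print(np.round(R.T@(np.r_[w,0]-np.r_[t[:2],0])*1000,1))
E
```

```text
[(178, 86), (179, 85), (180, 85), (181, 87), (182, 98), (183, 116), (184, 123), (185, 124), (186, 125), (187, 124), (188, 122), (189, 121)] [(230, 128), (231, 128), (232, 127), (233, 126), (234, 125), (235, 123), (236, 123), (237, 126), (238, 139), (239, 150), (240, 150), (241, 139), (242, 113), (243, 118), (244, 151), (245, 173), (246, 184), (247, 194), (248, 204), (249, 211)]
[(240, 146), (241, 144), (242, 144), (243, 142), (244, 140), (245, 143), (246, 152), (247, 166), (248, 170), (249, 162), (250, 141), (251, 125), (252, 156), (253, 183), (254, 190), (255, 197), (256, 205), (257, 212)]
183 -0.077 [21.6  1.4 77. ]
184 -0.077 [20.8  1.4 77. ]
238 0.033 [ 22.2   1.1 -33. ]
240 0.033 [ 21.3   1.1 -33. ]
242 0.033 [ 20.5   1.1 -33. ]
244 0.033 [ 19.6   1.1 -33. ]
250 0.033 [ 16.9   1.2 -33. ]
[ 20.4 -27.7   0.1]
[20.5 29.3 -0. ]
```

Request:
move_arm:
  moves:
    - {"dp":[0.001,0.03,0],"angular":[0,0,-0.05],"fingers":0}
    - {"dp":[0.001,0.075,0],"angular":[0,0,-0.15],"fingers":0}
    - {"dp":[0.001,0.12,0],"angular":[0,0,-0.25],"fingers":0}
    - {"dp":[0.001,0.165,0],"angular":[0,0,-0.304],"fingers":0}
    - {"dp":[0.001,0.2,0],"angular":[0,0,-0.304],"fingers":0}
    - {"dp":[0.001,0.225,0],"angular":[0,0,-0.304],"fingers":0}
    - {"dp":[0.001,0.235,0],"angular":[0,0,-0.304],"fingers":0}
    - {"dp":[0.001,0.235,0],"angular":[0,0,-0.304],"fingers":0}
    - {"dp":[0.001,0.235,0],"angular":[0,0,-0.304],"fingers":0}
    - {"dp":[0.001,0.235,0],"angular":[0,0,-0.304],"fingers":0}
    - {"dp":[0.001,0.235,0],"angular":[0,0,-0.304],"fingers":0}

```text
clock: 17.45
tcp_pos: [0.5857, -0.0595, 0.3359]
tcp_rot: [-3.141, 0.0, 1.395]
wrist_force: [-0.2, 0.4, -2.3]
finger_gap: 0.68
grip_force: 29.9
```

```bash
python3 - <<'E'
from h import *
p=camera_params("wrist");im=get_image("wrist");cv2.imwrite("pics/w7.png",im[:,:,::-1])
s=status.observe();t=s["tcp_pos"];print(t,s["tcp_rot"],s["clock"],s["wrist_force"])
xy=t[:2]*1000;print("u",xy@[.1754,.9845],"x'",xy@[.9845,-.1754])
g=im[:,290:340].mean((1,2));print([(v,int(g[v])) for v in range(100,190,2)])
E
```

```text
[ 0.58566546 -0.05915726  0.33594095] [-3.14134196e+00  2.66375376e-04  1.39581498e+00] 17.5 [-0.08611761 -0.1516086  -1.53435467]
u 44.48540226056005 x' 586.9638314603949
[(100, 115), (102, 167), (104, 191), (106, 207), (108, 209), (110, 208), (112, 208), (114, 207), (116, 198), (118, 160), (120, 102), (122, 139), (124, 111), (126, 160), (128, 183), (130, 207), (132, 209), (134, 209), (136, 209), (138, 209), (140, 209), (142, 209), (144, 209), (146, 209), (148, 209), (150, 209), (152, 209), (154, 209), (156, 209), (158, 209), (160, 209), (162, 209), (164, 208), (166, 164), (168, 121), (170, 81), (172, 81), (174, 81), (176, 81), (178, 81), (180, 81), (182, 91), (184, 122), (186, 125), (188, 122)]
```

View pics/w7.png

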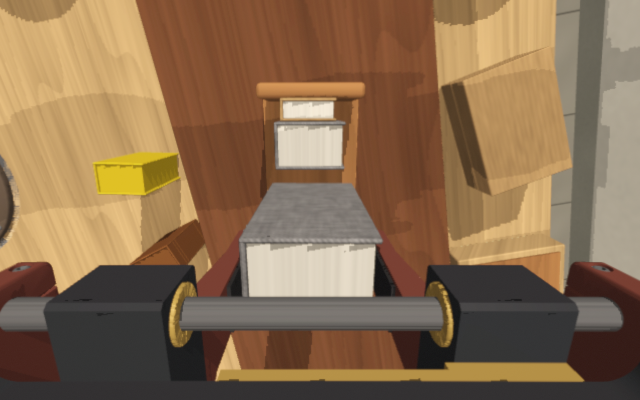

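The left neighbour's near top edge is at row ~169 and the held guide's bottom edge at row ~183, so both can be compared in the same picture.

```bash
python3 - <<'E'
from h import *
p=camera_params("wrist");s=status.observe();z=s["tcp_pos"][2];r=np.array([.1754,.9845])
for v,h in((168,.22),(170,.22),(169,.21),(182.5,z-.077),(183,z-.0765)):print(v,h,np.round(cast(p,[(312,v)],h)@r*1000,1))
im=cv2.imread("pics/w7.png")[:,:,::-1]
E
```

```text
168 0.22 [71.]
170 0.22 [69.2]
169 0.21 [68.4]
182.5 0.2589409491391564 [66.6]
183 0.2594409491391564 [66.3]
```

Request:
move_arm:
  moves:
    - {"dp":[-0.0002,0.0015,0],"angular":[0,0,0.002],"fingers":0}
    - {"dp":[-0.0002,0.0015,-0.015],"angular":[0,0,0.002],"fingers":0}
    - {"dp":[-0.0002,0.0015,-0.03],"angular":[0,0,0.002],"fingers":0}
    - {"dp":[-0.0002,0.0015,-0.034],"angular":[0,0,0.002],"fingers":0}
    - {"dp":[-0.0002,0.0015,-0.034],"angular":[0,0,0.002],"fingers":0}
    - {"dp":[-0.0002,0.0015,-0.034],"angular":[0,0,0.002],"fingers":0}
    - {"dp":[-0.0002,0.0015,-0.034],"angular":[0,0,0.002],"fingers":0}

```text
clock: 18.2
tcp_pos: [0.5859, -0.0562, 0.303]
tcp_rot: [3.14, -0.0, 1.4]
wrist_force: [-0.2, -0.4, -1.4]
finger_gap: 0.684
grip_force: 29.9
```

```bash
python3 - <<'E'
from h import *
p=camera_params("wrist");im=get_image("wrist");cv2.imwrite("pics/w8.png",im[:,:,::-1])
s=status.observe();t=s["tcp_pos"];print(t,s["tcp_rot"],s["clock"],s["wrist_force"])
xy=t[:2]*1000;print("u",xy@[.1754,.9845],"x'",xy@[.9845,-.1754])
g=im[:,290:340].mean((1,2));print([(v,int(g[v])) for v in range(160,192)])
r=np.array([.1754,.9845])
for h in(.22,t[2]-.077):print(h,[(v,round((cast(p,[(312,v)],h)@r)[0]*1000,1)) for v in range(164,190,3)])
E
```

```text
[ 0.58584085 -0.05623722  0.30292435] [ 3.14037959e+00 -1.34353998e-04  1.39981718e+00] 18.25 [ 0.15227358  0.29344659 -2.07988442]
u 47.39094653058955 x' 586.6243269749972
[(160, 212), (161, 212), (162, 212), (163, 212), (164, 212), (165, 212), (166, 212), (167, 212), (168, 212), (169, 212), (170, 212), (171, 212), (172, 212), (173, 212), (174, 212), (175, 211), (176, 200), (177, 170), (178, 158), (179, 145), (180, 98), (181, 80), (182, 93), (183, 112), (184, 125), (185, 127), (186, 128), (187, 126), (188, 125), (189, 124), (190, 124), (191, 123)]
0.22 [(164, np.float64(82.5)), (167, np.float64(80.2)), (170, np.float64(77.9)), (173, np.float64(75.6)), (176, np.float64(73.3)), (179, np.float64(71.0)), (182, np.float64(68.6)), (185, np.float64(66.3)), (188, np.float64(63.9))]
0.22592434763499986 [(164, np.float64(83.4)), (167, np.float64(81.2)), (170, np.float64(79.0)), (173, np.float64(76.7)), (176, np.float64(74.4)), (179, np.float64(72.2)), (182, np.float64(69.9)), (185, np.float64(67.6)), (188, np.float64(65.3))]
```

Request:
move_arm:
  moves:
    - {"dp":[-0.0004,-0.0012,0],"angular":[0,0,-0.002],"fingers":0}
    - {"dp":[-0.0004,-0.0012,0],"angular":[0,0,-0.002],"fingers":0}
    - {"dp":[-0.0004,-0.0012,-0.002],"angular":[0,0,-0.002],"fingers":0}
    - {"dp":[-0.0004,-0.0012,-0.004],"angular":[0,0,-0.002],"fingers":0}
    - {"dp":[-0.0004,-0.0012,-0.006],"angular":[0,0,-0.002],"fingers":0}
    - {"dp":[-0.0004,-0.0012,-0.008],"angular":[0,0,-0.002],"fingers":0}

```text
clock: 18.85
tcp_pos: [0.5851, -0.0575, 0.2939]
tcp_rot: [-3.141, -0.0, 1.398]
wrist_force: [-0.0, -0.3, -2.0]
finger_gap: 0.685
grip_force: 29.9
```

```bash
cat > st.py <<'E'
from h import *
from scipy.spatial.transform import Rotation as T
s=status.observe();t=s["tcp_pos"];print(np.round(t,4),np.round(s["tcp_rot"],4),s["clock"],np.round(s["wrist_force"],2),np.round(s["wrist_torque"],3))
xy=t[:2]*1000;print("u",xy@[.1754,.9845],"x'",xy@[.9845,-.1754])
E
python3 st.py
```

```text
[ 0.5851 -0.0575  0.2939] [-3.1415 -0.      1.3979] 18.85 [-0.03 -0.31 -1.98] [-0.093  0.001  0.024]
u 46.04114545762205 x' 586.0949628165955
```

The guide is entering freely, so I'll continue down gently while watching the force.

Request:
move_arm:
  moves:
    - {"dp":[0,0,-0.003],"angular":[0,0,0],"fingers":0}
    - {"dp":[0,0,-0.006],"angular":[0,0,0],"fingers":0}
    - {"dp":[0,0,-0.009],"angular":[0,0,0],"fingers":0}

```text
clock: 19.15
tcp_pos: [0.5851, -0.0575, 0.2848]
tcp_rot: [-3.142, -0.0, 1.398]
wrist_force: [-0.3, -0.2, -1.8]
finger_gap: 0.683
grip_force: 29.9
```

Request:
move_arm:
  moves:
    - {"dp":[0,0,-0.005],"angular":[0,0,0],"fingers":0}
    - {"dp":[0,0,-0.01],"angular":[0,0,0],"fingers":0}
    - {"dp":[0,0,-0.015],"angular":[0,0,0],"fingers":0}

```text
clock: 19.45
tcp_pos: [0.585, -0.0575, 0.2696]
tcp_rot: [-3.141, 0.0, 1.398]
wrist_force: [-0.9, -0.5, -1.9]
finger_gap: 0.684
grip_force: 29.9
```

Request:
move_arm:
  moves:
    - {"dp":[0,0,-0.006],"angular":[0,0,0],"fingers":0}
    - {"dp":[0,0,-0.012],"angular":[0,0,0],"fingers":0}
    - {"dp":[0,0,-0.018],"angular":[0,0,0],"fingers":0}
    - {"dp":[0,0,-0.024],"angular":[0,0,0],"fingers":0}
    - {"dp":[0,0,-0.03],"angular":[0,0,0],"fingers":0}

```text
clock: 19.95
tcp_pos: [0.5851, -0.0575, 0.2396]
tcp_rot: [-3.142, -0.0, 1.398]
wrist_force: [0.1, -0.3, -1.8]
finger_gap: 0.688
grip_force: 29.9
```

Request:
move_arm:
  moves:
    - {"dp":[0,0,-0.006],"angular":[0,0,0],"fingers":0}
    - {"dp":[0,0,-0.012],"angular":[0,0,0],"fingers":0}
    - {"dp":[0,0,-0.018],"angular":[0,0,0],"fingers":0}
    - {"dp":[0,0,-0.024],"angular":[0,0,0],"fingers":0}
    - {"dp":[0,0,-0.03],"angular":[0,0,0],"fingers":0}

```text
clock: 20.45
tcp_pos: [0.5851, -0.0575, 0.2096]
tcp_rot: [3.142, 0.0, 1.398]
wrist_force: [0.7, 0.1, -2.6]
finger_gap: 0.682
grip_force: 29.9
```

Request:
move_arm:
  moves:
    - {"dp":[0,0,-0.005],"angular":[0,0,0],"fingers":0}
    - {"dp":[0,0,-0.01],"angular":[0,0,0],"fingers":0}
    - {"dp":[0,0,-0.015],"angular":[0,0,0],"fingers":0}
    - {"dp":[0,0,-0.018],"angular":[0,0,0],"fingers":0}

```text
clock: 20.85
tcp_pos: [0.585, -0.0575, 0.1916]
tcp_rot: [-3.141, 0.0, 1.398]
wrist_force: [-0.0, 0.2, -3.5]
finger_gap: 0.686
grip_force: 29.9
```

Request:
move_arm:
  moves:
    - {"dp":[0,0,-0.001],"angular":[0,0,0],"fingers":0}
    - {"dp":[0,0,-0.002],"angular":[0,0,0],"fingers":0}
    - {"dp":[0,0,-0.003],"angular":[0,0,0],"fingers":0}
    - {"dp":[0,0,-0.0035],"angular":[0,0,0],"fingers":0}

```text
clock: 21.25
tcp_pos: [0.5852, -0.0575, 0.1888]
tcp_rot: [3.141, -0.0, 1.398]
wrist_force: [-0.3, 0.4, -1.0]
finger_gap: 0.684
grip_force: 29.9
```

Request:
move_arm:
  moves:
    - {"dp":[0,0,-0.0005],"angular":[0,0,0],"fingers":0}
    - {"dp":[0,0,-0.001],"angular":[0,0,0],"fingers":0}

```text
clock: 21.45
tcp_pos: [0.5852, -0.0575, 0.1877]
tcp_rot: [3.141, 0.0, 1.398]
wrist_force: [-0.7, -0.1, -2.1]
finger_gap: 0.684
grip_force: 29.9
```

Request:
move_arm:
  moves:
    - {"dp":[0,0,-0.0005],"angular":[0,0,0],"fingers":0}
    - {"dp":[0,0,-0.001],"angular":[0,0,0],"fingers":0}

```text
clock: 21.65
tcp_pos: [0.5852, -0.0574, 0.1871]
tcp_rot: [3.141, 0.0, 1.398]
wrist_force: [-2.3, 0.4, 5.3]
finger_gap: 0.683
grip_force: 29.8
```

Request:
move_arm:
  moves:
    - {"dp":[0,0,-0.0005],"angular":[0,0,0],"fingers":0}
    - {"dp":[0,0,-0.0005],"angular":[0,0,0],"fingers":0}

```text
clock: 21.85
tcp_pos: [0.5853, -0.0575, 0.187]
tcp_rot: [3.141, 0.0, 1.398]
wrist_force: [-2.1, 0.0, 4.6]
finger_gap: 0.678
grip_force: 29.9
```

The guide is seated: TCP z is 0.187 as expected, with about 7 N of support from below. Now I'll let go, rise and check.

Request:
move_arm:
  moves:
    - {"dp":[0,0,0],"angular":[0,0,0],"fingers":0.72}
    - {"dp":[0,0,0],"angular":[0,0,0],"fingers":0.85}
    - {"dp":[0,0,0],"angular":[0,0,0],"fingers":1}
    - {"dp":[0,0,0],"angular":[0,0,0],"fingers":1}
    - {"dp":[0,0,0],"angular":[0,0,0],"fingers":1}
    - {"dp":[0,0,0.02],"angular":[0,0,0],"fingers":1}
    - {"dp":[0,0,0.06],"angular":[0,0,0],"fingers":1}
    - {"dp":[0,0,0.1],"angular":[0,0,0],"fingers":1}
    - {"dp":[-0.005,-0.04,0.145],"angular":[0,0,0],"fingers":1}
    - {"dp":[-0.005,-0.04,0.145],"angular":[0,0,0],"fingers":1}
    - {"dp":[-0.005,-0.04,0.145],"angular":[0,0,0],"fingers":1}
    - {"dp":[-0.005,-0.04,0.145],"angular":[0,0,0],"fingers":1}

```text
clock: 23.05
tcp_pos: [0.5796, -0.0967, 0.3298]
tcp_rot: [-3.14, -0.0, 1.398]
wrist_force: [-1.1, -0.1, -0.6]
finger_gap: 0.999
grip_force: 0.0
```

```bash
python3 - <<'E'
from h import *
p=camera_params("wrist");im=get_image("wrist");cv2.imwrite("pics/w9.png",im[:,:,::-1])
for b in blobs(im,p,190,.22,150):print(*b)
cv2.imwrite("pics/w9c.png",cv2.resize(im[20:260,200:420,::-1],None,fx=2.4,fy=2.4,interpolation=2))
E
python3 st.py
```

```text
[315. 227.] [ 579.5 -121.9] [ 8.5 26.7] -9.8
[309. 199.] [578.9 -96.4] [32.3 53.8] -9.9
[310. 150.] [586.7 -55.4] [32.2 53.8] -9.9
[309.  99.] [592.9 -15.1] [33.4 53.5] -9.9
[308.  63.] [596.5  12.1] [11.4 39.7] -9.9
[ 0.5795 -0.0964  0.3294] [-3.1390e+00 -6.0000e-04  1.3989e+00] 23.1 [ 0.88 -0.01 -0.47] [-0.077 -0.068 -0.027]
u 6.784223690444296 x' 587.4113869324307
```

View pics/w9c.png

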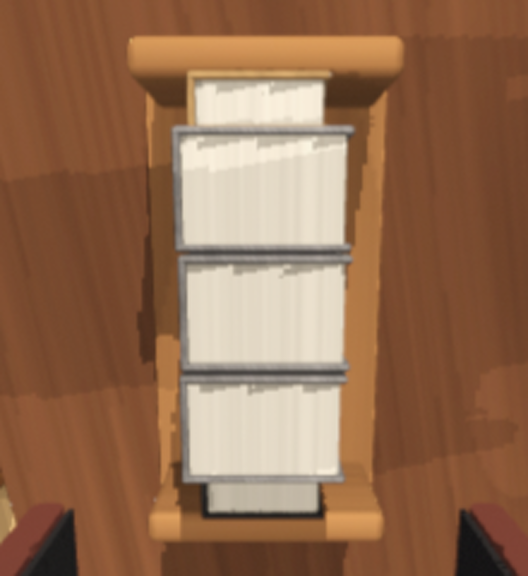

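The three guides stand in line and upright. The page centres are about 41 mm apart on each side, all are yawed −9.9°, and the spines are at the front. The gripper is clear, so I'm handing in.

```bash
python3 -c "
from rig import ticket
print(ticket.hand_in())"
```

```text
the job is handed in; nothing more can be done
None
```

The loose guide is home between its two neighbours, upright, in line and spine to the front, with the gripper clear; the job is handed in after about 23 s of the 69 s allowed, but the verdict was not shown.

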